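Press the tilting drain plate level and bolt it

ROBOT

A 7-joint arm with a two-finger parallel gripper is mounted at the origin on a cart in front of the work surface, level with it; the furniture and walls round the work are solid. World frame = base frame: x ahead of the robot, y to its left, z up, the work surface at z = 0. Lengths are in m, angles in rad, forces in N, time in s.
With the tool pointing down it reaches from about 0.425 to 1.025 m from the base axis. Payload 3.6 kg.
Tool frame: the origin (TCP) lies midway between the tips of the shut fingers; the grasp point (between the pads) lies 19 mm behind it (pinch_z is the distance from the TCP to the grasp point, in m); z points along the fingers, y is the line along which they close (so a half turn about z gives the same grasp; the last joint's range is limited). The gripper opens to 85 mm and grips with 20 to 120 N. Pads are 22 mm wide; open, the fingers measure 114 mm over their backs; the gripper's body (76 mm by 85 mm) begins 54 mm behind the grasp point. The pads swing forward as they close: fully open they stand 13 mm farther back than shut.
Start: joints at [1.008, 0.591, 0.048, 1.609, -0.033, 0.943, -0.034], TCP at [0.328, -0.647, 0.207] pointing down, gripper open.
Joint ranges: [-2.69, 2.69], [-0.47, 2.24], [-1.27, 1.36], [0.19, 2.51], [-1.53, 4.68], [0.08, 2.07], [-3.09, 3.09]. Speed limits (rad/s): [2.57, 2.57, 3.14, 3.14, 3.14, 3.14, 3.14].

INTERFACE

Orientations are given as a unit quaternion [x, y, z, w].
In Python, from workcell import observe, get_image, camera_model, hand_in, silhouettes, landmark_of, pinch_z gives the robot as it stands.
- The arm moves only by the tool jog_arm, never from a script. Its argument "plan" is a list of rows, each an object with "delta_pos": the shift along the world's x, y, z in cm, a list of three; "spin": the turn about the world's z in degrees; "jaw": the opening in per cent of the stroke, from 0 (shut) to 100 (fully open). In form: [{"delta_pos": [dx, dy, dz], "spin": spin, "jaw": jaw}, ...]. A call has 1 to 5 rows; each row shifts and turns the commanded pose from where the row before left it; what a row does not reach is not made up. A row lasts 1/8 s, in which the tool goes at most 62.5 mm and 10.7 degrees, less where a joint would pass 70% of its speed; a pose out of reach is approached as far as the arm can. A call with a gripper value outside its range is refused whole. The fingers move at their own pace and stop on an object; the grip force is fixed at half the most. Time passes only in rows, so rows that do not move let the fingers close. It gives the time, the measured TCP pose, the force, the opening and the grip force at its end, in the units of the state.
- observe(): the state, without advancing time (a new reading comes with each control period).
- get_image(name): name is "scene" or "top" or "wrist"; returns the picture (420x560x3 uint8, blue, green, red); there is no depth.
- camera_model(name): a dict with "fx", "fy", "cx", "cy" (pixels), "eye" and "rotation" of the camera in the world. Camera axes: x right, y up, looking along -z (the intrinsics and any distortion apply to the point x, -y, -z); pixel columns grow to the right and rows downward; lengths in m; the calibration is good to about 2 mm. A picture is of the moment at which its call begins: read the wrist's pose just before it. camera_model takes no time and is no camera call; for the wrist camera it gives the pose at the moment of the call.
- hand_in(): hands the job in; it is judged then, once.
Trained networks look in the newest picture that a camera, given by its name, has taken for a name from the list of things; names that differ only in an ending like _2 or _b are one class to them, and where a whole thing is asked for, a point or a joint stands for the part that bears it (a point fixed in the world has none). Each returns a list of dicts, best first, with "score" (0 to 1); they miss things now and then, are a little off and sometimes report something else, mostly with a low value. They report only what shows in the picture. A call takes as long as a camera call.
- silhouettes(target, camera): "mask" (420x560 bool, what is visible of it).
- landmark_of(target, camera): "centre" ([x, y, z] in m, in world coordinates, good to about 4 mm: a listed point, or the origin of a listed thing).
The state is a dict: "time_s": time; "joints": joint angles; "joint_velocities": joint speeds; "effort": joint torques, N m; "tcp_pos": TCP position; "ee_rot": TCP orientation; "ft_force": force on the tool from outside, world axes, zero at the start; "wrist_torque": the same for the moment, N m; "finger_gap": finger opening in m; "finger_force": force on a finger pad.
Only numpy, scipy, OpenCV 4.12 (cv2) and the standard library are available. Lean on these libraries where they do the work, as an engineer would, in place of code of your own. Each camera call takes 0.05 s, during which the arm holds its last target. There are 200 camera calls.

TASK

The slatted drain plate of the small stand beside the sink is tilted up on its spring. Press it down level, a little into its rubber buffers, and while holding it down slide its bolt by the black tab fully home under the keeper's roof, so that the plate stays level when you let go. Feel your way and work gently: do not squash the buffers to their hard end, do not ram the bolt against the keeper, and leave the things round the stand where they are.

Things in the scene. Friction and masses are not known exactly. Their poses are not given: they have to be found in the camera images.
- stand: the fixed draining stand: aluminium base 150 x 182 mm, top 16 mm over the counter, with two hinge cheeks 63 mm high. Origin on the counter under the middle of the plate; x points from the plate's free edge (robot's side) to its hinge, y along the hinge towards the keeper, z up.
- hinge (a point): middle of the hinge axis, at (60, 0, 52) mm in the stand's frame; the axis runs along the stand's y. Axes as the stand's.
- plate (a joint): tilt in rad of the slatted steel plate, 122 x 130 x 6 mm: 0 = level (top 56 mm over the counter, just touching the buffers), 0.32 = free edge raised, as at the start; negative = pressed into the buffers, hard end at -0.045. Straight down at the tab the spring pushes back with 4 N at the start and 8 N at level; below level the buffers add 4 N per mm.
- bolt (a joint): bolt travel along the stand's +y in m: 0 = drawn back (starts at 0 to 0.004), 0.026 = fully home at its end stop. The bolt is a dark flat bar, 12 mm wide, 10 mm high, blunt-ended, in two guides on the plate, 105 mm from the hinge axis; friction 1.5 N, some 5 N more under the keeper's roof. Its end meets the keeper's front face at a travel of 0.009.
- knob (a point): grip point of the bolt's upright black tab, 20 mm along the stand's x, 14 mm along y (pinch its flat +-y faces from above); top 12 mm above it, bolt 33 mm below. Plate level: 102 mm over the counter, 105 mm from the hinge axis to -x, 50 mm above it; bolt drawn back: y = -10 mm. The tab swings about the hinge and leans with the plate, top away from the robot. Guides at y = +-48 mm, 30 mm lower.
- keeper: steel gateway on the stand, 34 x 14 mm, 100 mm high; opening 17 mm wide. Origin at (-45, 84, 64) mm in the stand's frame, on the bolt's axis at level. Its screw-set roof block is not measured: 1.4 to 2.5 mm too low at level, so the bolt enters only with the plate pressed that far past level (some 13 to 19 N down at the tab), else it butts on the roof. More than 25 N on the keeper is too much.
- buffers: the two rubber buffers under the plate, 16 mm diameter, tops 50 mm over the counter, at (-40, -45) and (-40, 45) mm in the stand's frame; its origin is that of the stand. They reach their hard end at 18 N, 4.5 mm down; more than 20 N on them is too much.
- jigger: double steel jigger, 45 mm wide, 82 mm high, stands right of the stand; bystander
- mug: small speckled mug, 63 x 88 x 49 mm, stands beyond the keeper; bystander
- spice_jar: spice jar, 44 mm wide, 98 mm high, stands behind the hinge; bystander
- spoon: spoon, 199 mm long, in front of the sink; bystander
- tin: food tin, 57 mm wide, 72 mm high, in front of the sink; bystander

How it is judged:
By the outcome, as a careful person would: the job done as asked, in the order asked, and still so for the second after the job is handed in, with the robot touching nothing.
It also fails if it takes over 51 s, if anything falls off the work surface, if the arm or the gripper's body presses on something with over 40 N, if the wrist force passes 120 N, or if a joint passes its speed limit or range.

## Working session

There is one attempt and no reset: what is moved stays moved. The work goes in short steps, Python scripts to look and compute and a tool call to move; the robot and the scene stay as the last step left them, time stands still between calls to the robot, and variables do not carry over. Pictures are saved under pics/ and viewed, at most 10 in all, crops included, and the job is handed in when it is done.

Besides the shell and the picture viewer there is one more tool, called after "Request:" as name(argument=value, ...) on one line, values as JSON. jog_arm: Moves the arm, as the interface text tells. Its arguments: {"type":"object","properties":{"plan":{"type":"array"}},"required":["plan"]}

```bash
mkdir -p pics
cat > a.py <<'E'
import cv2,numpy as np
from workcell import *
s=observe();print({k:np.round(v,3).tolist() for k,v in s.items()}, pinch_z)
ims=[]
for c in("scene","top"):
    im=get_image(c);ims.append(im)
    for t in("stand","hinge","knob","keeper","plate","bolt","jigger","mug","spice_jar","tin"):
        try:
            r=landmark_of(t,c)
            print(c,t,[(np.round(d["centre"],4).tolist(),round(d["score"],2)) for d in r[:2]])
        except Exception as e: print(c,t,e)
cv2.imwrite("pics/s.png",ims[0]);cv2.imwrite("pics/t.png",ims[1])
E
python3 a.py
```

```text
{'time_s': 0.0, 'joints': [1.009, 0.592, 0.048, 1.61, -0.033, 0.943, -0.034], 'joint_velocities': [-0.001, -0.003, -0.0, -0.001, -0.001, -0.0, 0.002], 'effort': [0.001, -54.868, 1.547, -19.812, 0.009, 0.009, -0.0], 'tcp_pos': [0.327, -0.646, 0.205], 'ee_rot': [0.973, 0.232, -0.0, -0.001], 'ft_force': [0.167, -0.497, -0.56], 'wrist_torque': [-0.004, 0.008, -0.002], 'finger_force': 0.0, 'finger_gap': 0.085} 0.0187
scene stand [([0.5265, 0.0948, -0.002], 0.81), ([0.3914, -0.2172, -0.0003], 0.4)]
scene hinge [([0.5836, 0.0765, 0.0555], 0.67)]
scene knob [([0.5009, 0.0932, 0.132], 0.68)]
scene keeper [([0.5054, 0.1898, 0.0627], 0.56)]
scene plate it knows: buffers, hinge, jigger, keeper, knob, mug, spice_jar, spoon, stand, tin
scene bolt it knows: buffers, hinge, jigger, keeper, knob, mug, spice_jar, spoon, stand, tin
scene jigger [([0.5291, -0.0265, -0.0025], 0.75)]
scene mug [([0.6017, 0.2286, 0.0011], 0.79)]
scene spice_jar [([0.6375, 0.0902, -0.0013], 0.6)]
scene tin [([0.3896, -0.4659, -0.0011], 0.91), ([0.5268, 0.094, -0.0004], 0.38)]
top stand [([0.5268, 0.0933, -0.0019], 0.57)]
top hinge [([0.5843, 0.0813, 0.0494], 0.89)]
top knob [([0.5011, 0.0961, 0.1318], 0.71)]
top keeper [([0.5074, 0.1886, 0.0628], 0.41)]
top plate it knows: buffers, hinge, jigger, keeper, knob, mug, spice_jar, spoon, stand, tin
top bolt it knows: buffers, hinge, jigger, keeper, knob, mug, spice_jar, spoon, stand, tin
top jigger [([0.5294, -0.0267, -0.0009], 0.58)]
top mug [([0.6045, 0.2292, -0.0021], 0.8)]
top spice_jar [([0.6388, 0.0889, 0.001], 0.54)]
top tin [([0.3868, -0.4591, 0.0008], 0.87), ([0.5869, 0.0789, 0.0528], 0.41)]
```

View pics/s.png

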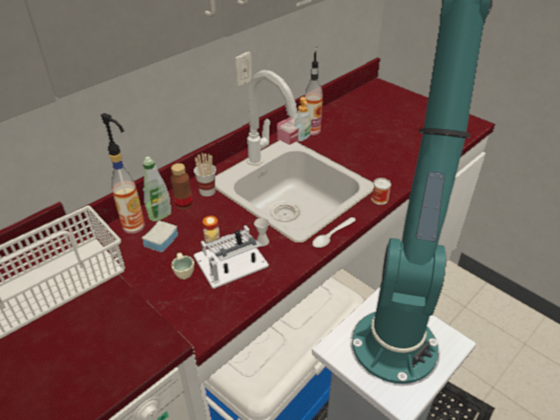

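View pics/t.png

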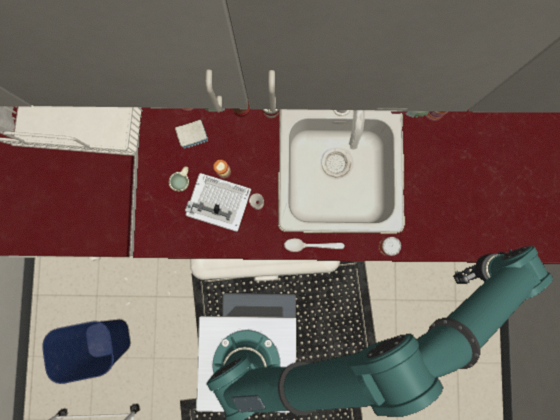

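The scene view shows the stand at about (232,255) with the jigger at (262,232), mug at (182,267) and spice jar at (211,228). The top view shows the stand at (217,203), black tab at (216,209) and keeper at (190,208). The stand's yaw is about -15°. I'll move the arm over it, high up.

Request:
jog_arm(plan=[{"delta_pos": [3,5,2],"spin": -8,"jaw": 50},{"delta_pos": [2.5,5,2],"spin": -8,"jaw": 50},{"delta_pos": [2.5,5.5,2],"spin": -8,"jaw": 50},{"delta_pos": [2.5,5.5,1],"spin": -8,"jaw": 50},{"delta_pos": [2,5.5,0],"spin": -9,"jaw": 50}])

```text
time_s: 1.52
tcp_pos: [0.454, -0.3813, 0.2776]
ee_rot: [0.992, -0.125, 0.002, 0.001]
ft_force: [1.8, -0.5, -0.6]
finger_gap: 0.0426
finger_force: 0.0
```

Request:
jog_arm(plan=[{"delta_pos": [1,6,0],"spin": 0,"jaw": 50},{"delta_pos": [1,6,0],"spin": 0,"jaw": 50},{"delta_pos": [0.5,6,0],"spin": 0,"jaw": 50},{"delta_pos": [0,6,0],"spin": 0,"jaw": 50},{"delta_pos": [0,6,0],"spin": 0,"jaw": 50}])

```text
time_s: 2.15
tcp_pos: [0.4772, -0.0808, 0.2767]
ee_rot: [0.992, -0.123, 0.001, -0.0]
ft_force: [1.3, 0.6, -1.3]
finger_gap: 0.0426
finger_force: 0.0
```

Request:
jog_arm(plan=[{"delta_pos": [0,5.5,0],"spin": 0,"jaw": 50},{"delta_pos": [0,5.5,0],"spin": 0,"jaw": 50},{"delta_pos": [0,5,0],"spin": 0,"jaw": 50},{"delta_pos": [0,0,0],"spin": 0,"jaw": 50}])

```text
time_s: 2.65
tcp_pos: [0.4771, 0.0823, 0.2767]
ee_rot: [0.993, -0.119, 0.0, -0.001]
ft_force: [-0.7, 0.3, -0.3]
finger_gap: 0.0427
finger_force: 0.0
```

```bash
cat > b.py <<'E'
import cv2,numpy as np,sys
from workcell import *
s=observe();print(np.round(s["tcp_pos"],4),np.round(s["ee_rot"],3),np.round(s["ft_force"],2))
m=camera_model("wrist");print({k:np.round(v,3).tolist() if not isinstance(v,str) else v for k,v in m.items()})
im=get_image("wrist")
for t in("stand","hinge","knob","keeper","buffers"):
    r=landmark_of(t,"wrist")
    print(t,[(np.round(d["centre"],4).tolist(),round(d["score"],2)) for d in r[:2]])
cv2.imwrite("pics/%s.png"%sys.argv[1],im)
E
python3 b.py w1
```

```text
[0.4771 0.0823 0.2767] [ 0.993 -0.119  0.    -0.001] [-0.68  0.33 -0.31]
{'fx': 375.375, 'fy': 375.375, 'cx': 283.361, 'cy': 208.887, 'eye': [0.544, 0.066, 0.445], 'rotation': [0.084, -0.108, 0.778, -0.613]}
stand [([0.5238, 0.0957, -0.0043], 0.9)]
hinge [([0.5814, 0.0808, 0.0527], 0.66), ([0.6339, 0.0913, 0.0047], 0.32)]
knob [([0.5003, 0.0887, 0.131], 0.57)]
keeper [([0.5016, 0.1845, 0.0651], 0.92)]
buffers []
```

View pics/w1.png

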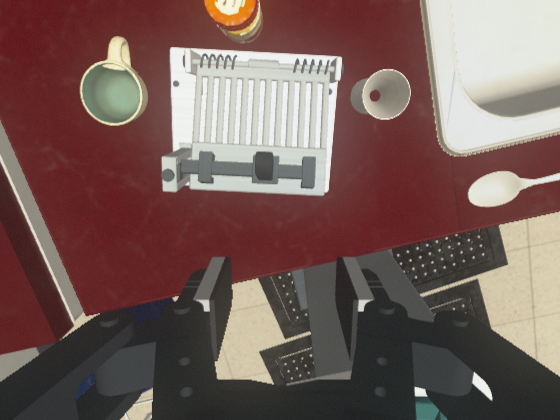

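The wrist view shows the tab top at about (264,160), guides at (206,166) and (308,172), keeper at (176,170), and the jaws at the bottom, roughly parallel to the bolt. I'll zoom in to measure more exactly.

Run:
```python
import cv2
im=cv2.imread("pics/w1.png");cv2.imwrite("pics/w1c.png",cv2.resize(im[40:200,155:350],None,fx=4,fy=3.75*4/3.75*0.9375,interpolation=cv2.INTER_CUBIC))
```

```text
(no output)
```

View pics/w1c.png

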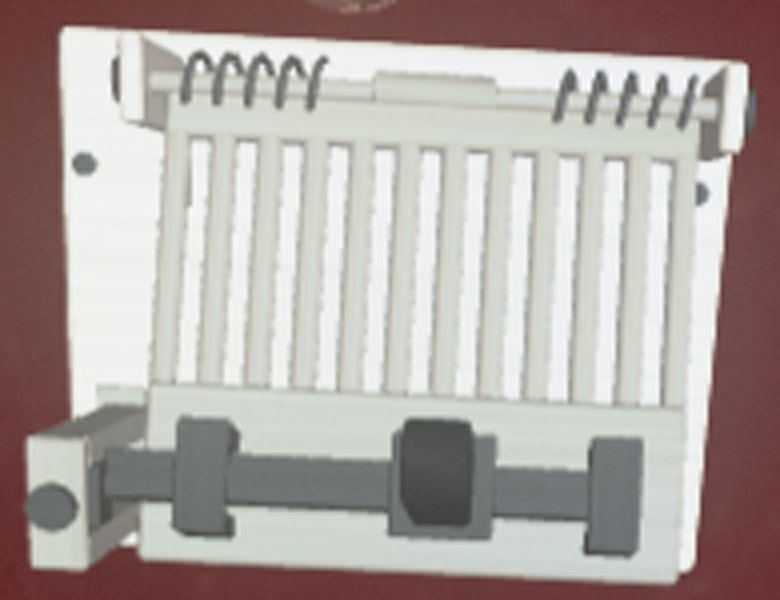

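The crop shows the bolt line running from the keeper screw at crop (52,503) through the guides at (201,478) and (616,495), with the tab top centred at about (437,470). The hinge rod ends are at (160,80) and (712,108). I'll fit the stand's pose to these points.

Run:
```python
import numpy as np
from scipy.spatial.transform import Rotation as R
from scipy.optimize import least_squares
from workcell import camera_model
m=camera_model("wrist");Rm=np.array(m["rotation"]);Rm=R.from_quat(Rm).as_matrix() if Rm.size==4 else Rm
e=np.array(m["eye"])
def proj(p):
    c=(p-e)@Rm; return np.stack([m["cx"]+m["fx"]*c[:,0]/-c[:,2],m["cy"]-m["fy"]*c[:,1]/-c[:,2]],1)
def unp(px,z):
    d=Rm@np.array([(px[0]-m["cx"])/m["fx"],-(px[1]-m["cy"])/m["fy"],-1]);return e+d*(z-e[2])/d[2]
f=lambda c:np.array([c[0]/4+155,c[1]/3.75+40])
for n,c,z in[("rodL",(160,80),.052),("rodR",(712,108),.052),("keep",(52,503),.1),("gL",(203,478),.107),("gR",(616,495),.107),("tabtop",(437,470),.144)]:print(n,unp(f(c),z).round(4))
t=.32;rot=lambda x,z:(60+x*np.cos(t)+z*np.sin(t),52-x*np.sin(t)+z*np.cos(t))
gx,gz=rot(-105,22);tx,tz=rot(-105,62)
P=np.array([[-45,84,100],[gx,48,gz],[gx,-48,gz]])/1e3
Q=np.array([f((52,503)),f((203,478)),f((616,495))])
def W(P,v):
    c,s=np.cos(v[2]),np.sin(v[2]);return np.c_[v[0]+c*P[:,0]-s*P[:,1],v[1]+s*P[:,0]+c*P[:,1],P[:,2]]
r=least_squares(lambda v:(proj(W(P,v))-Q).ravel(),[.526,.094,-.26]);v=r.x;print(v.round(4),np.degrees(v[2]),r.fun.round(2))
kx,kz=rot(-105,50)
print("knob y-10:",W(np.array([[kx,-10,kz]])/1e3,v),"level",W(np.array([[-45,-10,102]])/1e3,v))
```

```text
rodL [0.6035 0.1326 0.052 ]
rodR [0.5636 0.0032 0.052 ]
keep [0.5089 0.1781 0.1   ]
gL [0.507  0.1405 0.107 ]
gR [0.4799 0.0508 0.107 ]
tabtop [0.5012 0.0854 0.144 ]
[ 0.5249  0.0853 -0.3128] -17.919719160864904 [-0.58  1.28 -0.76 -1.63  1.33  0.51]
knob y-10: [[0.49904344 0.08312863 0.13249126]] level [[0.47900641 0.08960803 0.102     ]]
```

```bash
cat > c.py <<'E'
import numpy as np
from scipy.spatial.transform import Rotation as R
from workcell import *
def ray(c,px):
    m=camera_model(c);Rm=np.array(m["rotation"]);Rm=R.from_quat(Rm).as_matrix() if Rm.size==4 else Rm
    k=np.array([m[a] for a in m if "dist" in a]).ravel() if any("dist" in a for a in m) else None
    d=Rm@np.array([(px[0]-m["cx"])/m["fx"],-(px[1]-m["cy"])/m["fy"],-1]);return np.array(m["eye"]),d/np.linalg.norm(d)
for c in("top","scene","wrist"):
    print(c,list(camera_model(c).keys()))
    get_image(c)
    for t,z in(("knob",.134),("keeper",.06),("stand",.03)):
        for d in silhouettes(t,c)[:1]:
            ys,xs=np.nonzero(d["mask"]);px=(xs.mean(),ys.mean());e,u=ray(c,px)
            print(t,round(d["score"],2),len(xs),np.round(px,1),(e+u*(z-e[2])/u[2]).round(4))
m=camera_model("wrist");s=observe();Rm=R.from_quat(m["rotation"]).as_matrix();p=(np.array(s["tcp_pos"])-m["eye"])@Rm
print("tcp px",m["cx"]+m["fx"]*p[0]/-p[2],m["cy"]-m["fy"]*p[1]/-p[2])
E
python3 c.py
```

```text
top ['fx', 'fy', 'cx', 'cy', 'eye', 'rotation']
stand 0.72 1091 [231.1 201.4] [0.5308 0.0592 0.03  ]
scene ['fx', 'fy', 'cx', 'cy', 'eye', 'rotation']
knob 0.58 225 [235.4 244.1] [0.4726 0.1255 0.134 ]
keeper 0.64 245 [213.9 270.5] [0.4956 0.1934 0.06  ]
stand 0.85 2578 [230.4 257.7] [0.5231 0.1095 0.03  ]
wrist ['fx', 'fy', 'cx', 'cy', 'eye', 'rotation']
knob 0.7 1888 [244.4 169.8] [0.5001 0.1051 0.134 ]
keeper 0.78 1002 [169.5 169.8] [0.5084 0.191  0.06  ]
stand 0.51 1033 [169.1 170.4] [0.505  0.2017 0.03  ]
tcp px 283.6104315033898 252.2206576418411
```

Run:
```python
import numpy as np
from scipy.spatial.transform import Rotation as R
from workcell import *
for c in("wrist","top"):
    m=camera_model(c);print(c,np.round(m["eye"],4),np.round(m["rotation"],4));print(R.from_quat(m["rotation"]).as_matrix().round(3))
m=camera_model("wrist")
T=R.from_quat(observe()["ee_rot"]);print(T.as_matrix().round(3));print((T.inv()*R.from_quat(m["rotation"])).as_matrix().round(3),T.inv().apply(np.array(m["eye"])-observe()["tcp_pos"]).round(4))
```

```text
wrist [0.5444 0.0606 0.4447] [ 0.0845 -0.1081  0.781  -0.6093]
[[-0.243  0.933  0.264]
 [-0.97  -0.234 -0.066]
 [ 0.    -0.272  0.962]]
top [ 0.3502 -0.1144  1.5883] [ 0.0414 -0.0375 -0.7012  0.7107]
[[ 0.014  0.994 -0.111]
 [-1.     0.013 -0.006]
 [-0.005  0.111  0.994]]
[[ 0.97  -0.244 -0.   ]
 [-0.244 -0.97   0.   ]
 [-0.    -0.    -1.   ]]
[[ 0.001  0.962  0.272]
 [ 1.    -0.001 -0.   ]
 [-0.     0.272 -0.962]] [ 0.0693 -0.0002 -0.1685]
```

The arm was still settling when I took the first wrist picture, so that fit used the wrong camera pose. I'll redo it with a fresh picture and print the pose alongside it.

Run:
```python
import cv2,numpy as np,json
from workcell import *
for i in range(2):
    s=observe();m=camera_model("wrist");im=get_image("wrist");print(np.round(s["tcp_pos"],4),np.round(s["ee_rot"],4),np.round(m["eye"],4),s["time_s"])
json.dump({k:np.array(v).tolist() for k,v in m.items()},open("m.json","w"))
cv2.imwrite("pics/w2.png",im)
for t in("stand","hinge","knob","keeper"):
    print(t,[(np.round(d["centre"],4).tolist(),round(d["score"],2)) for d in landmark_of(t,"wrist")[:1]])
cv2.imwrite("pics/w2c.png",cv2.resize(im[40:200,155:350],None,fx=4,fy=3.75,interpolation=cv2.INTER_CUBIC))
```

```text
[0.4771 0.0773 0.2762] [ 0.9924 -0.123  -0.     -0.    ] [0.5444 0.0606 0.4447] 3.55
[0.4771 0.0773 0.2762] [ 0.9924 -0.123  -0.      0.    ] [0.5444 0.0606 0.4447] 3.6
stand []
hinge [([0.5806, 0.0836, 0.0543], 0.77)]
knob [([0.5049, 0.0878, 0.1279], 0.95)]
keeper [([0.5048, 0.1828, 0.0671], 0.63)]
```

View pics/w2c.png

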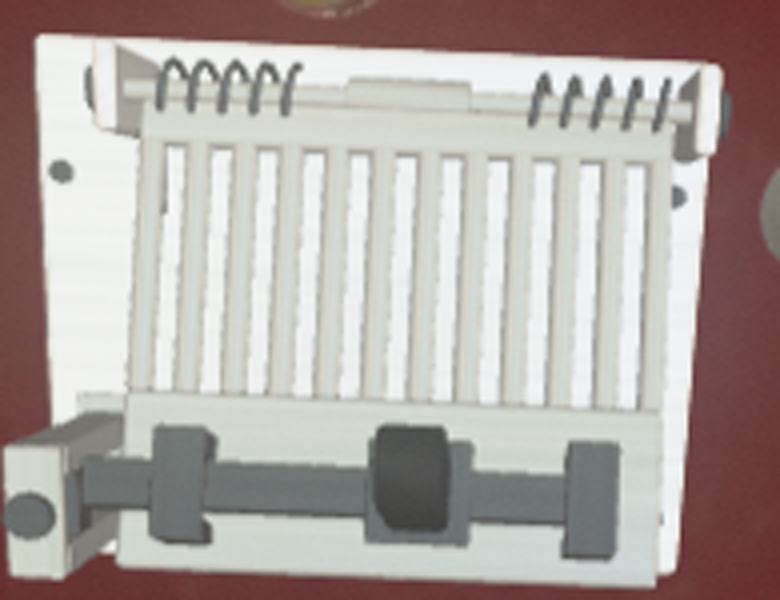

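The crop shows the keeper screw at (30,515), guides at (178,485) and (592,500), tab top at (411,477), and rod ends at (130,87) and (690,112).

Run:
```python
import numpy as np,json
from scipy.spatial.transform import Rotation as R
from scipy.optimize import least_squares
m=json.load(open("m.json"));Rm=R.from_quat(m["rotation"]).as_matrix();e=np.array(m["eye"])
def proj(p):
    c=(p-e)@Rm; return np.stack([m["cx"]+m["fx"]*c[:,0]/-c[:,2],m["cy"]-m["fy"]*c[:,1]/-c[:,2]],1)
def unp(px,z):
    d=Rm@np.array([(px[0]-m["cx"])/m["fx"],-(px[1]-m["cy"])/m["fy"],-1]);return e+d*(z-e[2])/d[2]
f=lambda c:np.array([c[0]/4+155,c[1]/3.75+40])
for n,c,z in[("rodL",(130,87),.052),("rodR",(690,112),.052),("keep",(30,515),.1),("gL",(178,485),.107),("gR",(592,500),.107),("tabtop",(411,477),.144)]:print(n,unp(f(c),z).round(4))
t=.32;rot=lambda x,z:(60+x*np.cos(t)+z*np.sin(t),52-x*np.sin(t)+z*np.cos(t))
gx,gz=rot(-105,22)
P=np.array([[-45,84,100],[gx,48,gz],[gx,-48,gz],[60,64,52],[60,-64,52]])/1e3
Q=np.array([f(c) for c in((30,515),(178,485),(592,500),(130,87),(690,112))])
def W(P,v):
    c,s=np.cos(v[2]),np.sin(v[2]);return np.c_[v[0]+c*P[:,0]-s*P[:,1],v[1]+s*P[:,0]+c*P[:,1],P[:,2]]
r=least_squares(lambda v:(proj(W(P,v))-Q).ravel(),[.526,.094,-.26],loss="soft_l1");v=r.x;print(v.round(4),np.degrees(v[2]),(proj(W(P,v))-Q).round(1).tolist())
kx,kz=rot(-105,50)
print("knob",W(np.array([[kx,-10,kz]])/1e3,v),"level",W(np.array([[-45,-10,102]])/1e3,v))
```

```text
rodL [0.6035 0.1425 0.052 ]
rodR [0.5641 0.0108 0.052 ]
keep [0.5069 0.186  0.1   ]
gL [0.5065 0.1485 0.107 ]
gR [0.4801 0.0582 0.107 ]
tabtop [0.5009 0.0927 0.144 ]
[ 0.5255  0.0932 -0.2936] -16.822909313512614 [[-0.5, 0.4], [-0.4, -1.8], [1.4, -0.8], [5.9, 0.7], [-3.8, 0.7]]
knob [[0.49969178 0.09056121 0.13249126]] level [[0.4795344  0.09665588 0.102     ]]
```

Request:
jog_arm(plan=[{"delta_pos": [2.2,1.6,0],"spin": -2.7,"jaw": 45},{"delta_pos": [0,0,-5],"spin": 0,"jaw": 45},{"delta_pos": [0,0,-5],"spin": 0,"jaw": 45},{"delta_pos": [0,0,-1],"spin": 0,"jaw": 45},{"delta_pos": [0,0,0],"spin": 0,"jaw": 45}])

```text
time_s: 4.47
tcp_pos: [0.4994, 0.0933, 0.1665]
ee_rot: [0.989, -0.146, -0.0, 0.0]
ft_force: [-0.4, 0.0, 1.2]
finger_gap: 0.0385
finger_force: 0.0
```

Request:
jog_arm(plan=[{"delta_pos": [0,0,0],"spin": 0,"jaw": 45},{"delta_pos": [0,0,0],"spin": 0,"jaw": 45}])

```text
time_s: 4.72
tcp_pos: [0.5004, 0.0935, 0.1679]
ee_rot: [0.989, -0.146, 0.002, -0.001]
ft_force: [0.6, -0.6, -0.2]
finger_gap: 0.0383
finger_force: 0.0
```

Request:
jog_arm(plan=[{"delta_pos": [0,0,-2],"spin": 0,"jaw": 45},{"delta_pos": [0,0,-1.5],"spin": 0,"jaw": 45},{"delta_pos": [0,0,0],"spin": 0,"jaw": 45},{"delta_pos": [0,0,0],"spin": 0,"jaw": 45}])

```text
time_s: 5.22
tcp_pos: [0.4995, 0.0933, 0.1316]
ee_rot: [0.989, -0.146, 0.0, -0.0]
ft_force: [0.4, -0.6, -0.0]
finger_gap: 0.0382
finger_force: 0.0
```

Run:
```python
import cv2,numpy as np
from workcell import *
s=observe();print(np.round(s["tcp_pos"],4),np.round(s["ft_force"],2))
im=get_image("wrist");cv2.imwrite("pics/w3.png",im)
```

```text
[0.4995 0.0933 0.1316] [ 0.37 -0.64 -0.01]
```

View pics/w3.png

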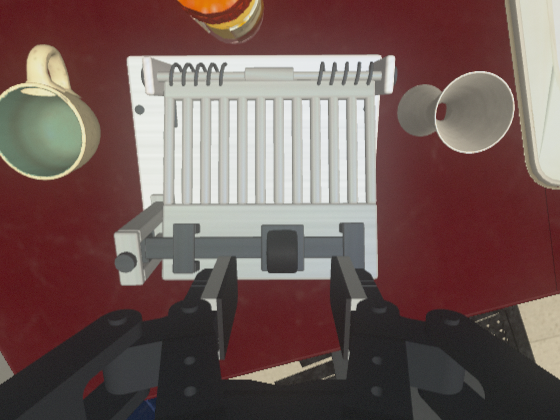

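The tab top at (282,252) sits centred between the finger pads, which are at columns 236 and 331, and the stand is parallel to the jaws. I'll go down and grip.

Request:
jog_arm(plan=[{"delta_pos": [0,0,-1],"spin": 0,"jaw": 45},{"delta_pos": [0,0,-0.7],"spin": 0,"jaw": 45},{"delta_pos": [0,0,0],"spin": 0,"jaw": 45},{"delta_pos": [0,0,0],"spin": 0,"jaw": 25},{"delta_pos": [0,0,0],"spin": 0,"jaw": 25}])

```text
time_s: 5.9
tcp_pos: [0.4993, 0.0933, 0.1144]
ee_rot: [0.989, -0.146, 0.0, -0.0]
ft_force: [-0.9, -0.1, 0.1]
finger_gap: 0.0214
finger_force: 0.0
```

Request:
jog_arm(plan=[{"delta_pos": [0,0,0],"spin": 0,"jaw": 5},{"delta_pos": [0,0,0],"spin": 0,"jaw": 5},{"delta_pos": [0,0,0],"spin": 0,"jaw": 5}])

```text
time_s: 6.28
tcp_pos: [0.4993, 0.0933, 0.1146]
ee_rot: [0.989, -0.146, 0.0, -0.0]
ft_force: [-1.5, 0.2, 5.6]
finger_gap: 0.0111
finger_force: 58.8
```

Request:
jog_arm(plan=[{"delta_pos": [-0.3,0.09,-0.35],"spin": 0,"jaw": 5},{"delta_pos": [-0.28,0.09,-0.35],"spin": 0,"jaw": 5},{"delta_pos": [-0.27,0.08,-0.37],"spin": 0,"jaw": 5},{"delta_pos": [-0.27,0.08,-0.37],"spin": 0,"jaw": 5},{"delta_pos": [0,0,0],"spin": 0,"jaw": 5}])

```text
time_s: 6.9
tcp_pos: [0.4874, 0.0969, 0.1006]
ee_rot: [0.989, -0.146, -0.0, -0.0]
ft_force: [-3.2, -0.6, 13.0]
finger_gap: 0.0108
finger_force: 59.3
```

Request:
jog_arm(plan=[{"delta_pos": [-0.23,0.07,-0.39],"spin": 0,"jaw": 5},{"delta_pos": [-0.23,0.07,-0.39],"spin": 0,"jaw": 5},{"delta_pos": [-0.21,0.06,-0.41],"spin": 0,"jaw": 5},{"delta_pos": [0,0,0],"spin": 0,"jaw": 5},{"delta_pos": [0,0,0],"spin": 0,"jaw": 5}])

```text
time_s: 7.52
tcp_pos: [0.4804, 0.0991, 0.0888]
ee_rot: [0.989, -0.146, -0.001, -0.0]
ft_force: [-4.1, -0.3, 13.7]
finger_gap: 0.011
finger_force: 65.3
```

```bash
python3 -c "
from workcell import *;import numpy as np
s=observe();print({k:np.round(s[k],4) for k in('tcp_pos','ee_rot','ft_force','wrist_torque')})"
```

```text
{'tcp_pos': array([0.4804, 0.0991, 0.0888]), 'ee_rot': array([ 9.893e-01, -1.461e-01, -5.000e-04, -1.000e-04]), 'ft_force': array([-4.1253, -0.2809, 13.6681]), 'wrist_torque': array([ 0.1173,  0.6113, -0.0923])}
```

Request:
jog_arm(plan=[{"delta_pos": [-0.1,0.03,-0.2],"spin": 0,"jaw": 5},{"delta_pos": [-0.1,0.03,-0.2],"spin": 0,"jaw": 5},{"delta_pos": [0,0,0],"spin": 0,"jaw": 5},{"delta_pos": [0,0,0],"spin": 0,"jaw": 5}])

```text
time_s: 8.02
tcp_pos: [0.4783, 0.0998, 0.0848]
ee_rot: [0.989, -0.146, -0.001, -0.0]
ft_force: [-4.9, 1.0, 12.9]
finger_gap: 0.011
finger_force: 66.7
```

Request:
jog_arm(plan=[{"delta_pos": [-0.05,0.01,-0.1],"spin": 0,"jaw": 5},{"delta_pos": [0,0,0],"spin": 0,"jaw": 5},{"delta_pos": [0,0,0],"spin": 0,"jaw": 5}])

```text
time_s: 8.4
tcp_pos: [0.4778, 0.0999, 0.0839]
ee_rot: [0.989, -0.146, -0.001, -0.0]
ft_force: [-4.5, 1.6, 13.8]
finger_gap: 0.011
finger_force: 66.6
```

Request:
jog_arm(plan=[{"delta_pos": [-0.05,0.01,-0.1],"spin": 0,"jaw": 5},{"delta_pos": [0,0,0],"spin": 0,"jaw": 5},{"delta_pos": [0,0,0],"spin": 0,"jaw": 5}])

```text
time_s: 8.78
tcp_pos: [0.4773, 0.1001, 0.0829]
ee_rot: [0.989, -0.146, -0.001, -0.0]
ft_force: [-5.6, 1.5, 14.8]
finger_gap: 0.0112
finger_force: 66.6
```

Request:
jog_arm(plan=[{"delta_pos": [-0.03,0.01,-0.1],"spin": 0,"jaw": 5},{"delta_pos": [0,0,0],"spin": 0,"jaw": 5},{"delta_pos": [0,0,0],"spin": 0,"jaw": 5}])

```text
time_s: 9.15
tcp_pos: [0.4768, 0.1001, 0.082]
ee_rot: [0.989, -0.146, -0.001, -0.0]
ft_force: [-5.0, 2.2, 15.4]
finger_gap: 0.0112
finger_force: 67.6
```

Request:
jog_arm(plan=[{"delta_pos": [-0.03,0.01,-0.1],"spin": 0,"jaw": 5},{"delta_pos": [0,0,0],"spin": 0,"jaw": 5},{"delta_pos": [0,0,0],"spin": 0,"jaw": 5}])

```text
time_s: 9.52
tcp_pos: [0.4765, 0.1003, 0.0813]
ee_rot: [0.989, -0.146, -0.001, -0.0]
ft_force: [-6.5, 1.1, 18.3]
finger_gap: 0.0107
finger_force: 68.7
```

Request:
jog_arm(plan=[{"delta_pos": [-0.02,0.01,-0.1],"spin": 0,"jaw": 5},{"delta_pos": [0,0,0],"spin": 0,"jaw": 5},{"delta_pos": [0,0,0],"spin": 0,"jaw": 5}])

```text
time_s: 9.9
tcp_pos: [0.4762, 0.1004, 0.0805]
ee_rot: [0.989, -0.146, -0.001, -0.0]
ft_force: [-7.7, 1.0, 21.2]
finger_gap: 0.0112
finger_force: 69.1
```

Request:
jog_arm(plan=[{"delta_pos": [-0.02,0.01,-0.08],"spin": 0,"jaw": 5},{"delta_pos": [0,0,0],"spin": 0,"jaw": 5},{"delta_pos": [0,0,0],"spin": 0,"jaw": 5}])

```text
time_s: 10.28
tcp_pos: [0.476, 0.1005, 0.08]
ee_rot: [0.989, -0.146, -0.001, -0.0]
ft_force: [-6.6, 0.9, 24.3]
finger_gap: 0.0111
finger_force: 69.4
```

Request:
jog_arm(plan=[{"delta_pos": [-0.02,0.01,-0.1],"spin": 0,"jaw": 5},{"delta_pos": [0,0,0],"spin": 0,"jaw": 5},{"delta_pos": [0,0,0],"spin": 0,"jaw": 5}])

```text
time_s: 10.65
tcp_pos: [0.4757, 0.1006, 0.0792]
ee_rot: [0.989, -0.146, -0.001, -0.0]
ft_force: [-7.5, -0.7, 26.4]
finger_gap: 0.0106
finger_force: 69.7
```

Request:
jog_arm(plan=[{"delta_pos": [0.06,0.19,0],"spin": 0,"jaw": 5},{"delta_pos": [0.06,0.19,0],"spin": 0,"jaw": 5},{"delta_pos": [0,0,0],"spin": 0,"jaw": 5},{"delta_pos": [0,0,0],"spin": 0,"jaw": 5}])

```text
time_s: 11.15
tcp_pos: [0.477, 0.1047, 0.0793]
ee_rot: [0.989, -0.146, -0.001, -0.0]
ft_force: [-8.1, 0.6, 26.6]
finger_gap: 0.0111
finger_force: 69.7
```

Request:
jog_arm(plan=[{"delta_pos": [0.06,0.19,0],"spin": 0,"jaw": 5},{"delta_pos": [0,0,0],"spin": 0,"jaw": 5},{"delta_pos": [0,0,0],"spin": 0,"jaw": 5}])

```text
time_s: 11.52
tcp_pos: [0.4776, 0.1067, 0.0793]
ee_rot: [0.989, -0.146, -0.001, -0.0]
ft_force: [-7.8, 1.2, 27.4]
finger_gap: 0.0108
finger_force: 69.7
```

Request:
jog_arm(plan=[{"delta_pos": [0.04,0.14,0],"spin": 0,"jaw": 5},{"delta_pos": [0,0,0],"spin": 0,"jaw": 5},{"delta_pos": [0,0,0],"spin": 0,"jaw": 5}])

```text
time_s: 11.9
tcp_pos: [0.4779, 0.108, 0.0793]
ee_rot: [0.989, -0.146, -0.001, -0.0]
ft_force: [-8.4, 1.6, 27.0]
finger_gap: 0.011
finger_force: 69.7
```

Request:
jog_arm(plan=[{"delta_pos": [0.04,0.14,0],"spin": 0,"jaw": 5},{"delta_pos": [0,0,0],"spin": 0,"jaw": 5},{"delta_pos": [0,0,0],"spin": 0,"jaw": 5}])

```text
time_s: 12.28
tcp_pos: [0.4784, 0.1094, 0.0793]
ee_rot: [0.989, -0.146, -0.001, -0.0]
ft_force: [-7.5, 0.9, 26.4]
finger_gap: 0.011
finger_force: 69.7
```

Request:
jog_arm(plan=[{"delta_pos": [0.04,0.14,0],"spin": 0,"jaw": 5},{"delta_pos": [0,0,0],"spin": 0,"jaw": 5},{"delta_pos": [0,0,0],"spin": 0,"jaw": 5}])

```text
time_s: 12.65
tcp_pos: [0.4788, 0.1108, 0.0793]
ee_rot: [0.989, -0.146, -0.001, -0.0]
ft_force: [-7.5, 1.5, 26.9]
finger_gap: 0.0109
finger_force: 69.7
```

Request:
jog_arm(plan=[{"delta_pos": [0.04,0.14,0],"spin": 0,"jaw": 5},{"delta_pos": [0,0,0],"spin": 0,"jaw": 5},{"delta_pos": [0,0,0],"spin": 0,"jaw": 5}])

```text
time_s: 13.02
tcp_pos: [0.4792, 0.1122, 0.0793]
ee_rot: [0.989, -0.146, -0.001, -0.0]
ft_force: [-8.9, 1.5, 26.7]
finger_gap: 0.0107
finger_force: 69.7
```

Request:
jog_arm(plan=[{"delta_pos": [0.06,0.19,0],"spin": 0,"jaw": 5},{"delta_pos": [0.03,0.1,0],"spin": 0,"jaw": 5},{"delta_pos": [0,0,0],"spin": 0,"jaw": 5},{"delta_pos": [0,0,0],"spin": 0,"jaw": 5}])

```text
time_s: 13.52
tcp_pos: [0.4801, 0.1152, 0.0793]
ee_rot: [0.989, -0.146, -0.001, -0.0]
ft_force: [-8.8, 1.3, 27.1]
finger_gap: 0.0111
finger_force: 69.7
```

Request:
jog_arm(plan=[{"delta_pos": [0.06,0.19,0],"spin": 0,"jaw": 5},{"delta_pos": [0.03,0.1,0],"spin": 0,"jaw": 5},{"delta_pos": [0,0,0],"spin": 0,"jaw": 5},{"delta_pos": [0,0,0],"spin": 0,"jaw": 5}])

```text
time_s: 14.02
tcp_pos: [0.481, 0.1181, 0.0793]
ee_rot: [0.989, -0.146, -0.001, -0.0]
ft_force: [-8.0, 1.4, 26.9]
finger_gap: 0.011
finger_force: 69.7
```

Request:
jog_arm(plan=[{"delta_pos": [0.06,0.19,0],"spin": 0,"jaw": 5},{"delta_pos": [0,0,0],"spin": 0,"jaw": 5},{"delta_pos": [0,0,0],"spin": 0,"jaw": 5}])

```text
time_s: 14.4
tcp_pos: [0.4816, 0.1201, 0.0794]
ee_rot: [0.989, -0.146, -0.001, -0.0]
ft_force: [-7.4, 0.6, 27.1]
finger_gap: 0.0106
finger_force: 69.7
```

Request:
jog_arm(plan=[{"delta_pos": [0.03,0.1,0],"spin": 0,"jaw": 5},{"delta_pos": [0,0,0],"spin": 0,"jaw": 5},{"delta_pos": [0,0,0],"spin": 0,"jaw": 5}])

```text
time_s: 14.78
tcp_pos: [0.4818, 0.121, 0.0793]
ee_rot: [0.989, -0.146, -0.001, -0.0]
ft_force: [-8.6, 1.5, 27.8]
finger_gap: 0.0111
finger_force: 69.7
```

Request:
jog_arm(plan=[{"delta_pos": [0.03,0.1,0],"spin": 0,"jaw": 5},{"delta_pos": [0,0,0],"spin": 0,"jaw": 5},{"delta_pos": [0,0,0],"spin": 0,"jaw": 5}])

```text
time_s: 15.15
tcp_pos: [0.4821, 0.122, 0.0794]
ee_rot: [0.989, -0.146, -0.001, -0.0]
ft_force: [-8.3, 1.4, 26.9]
finger_gap: 0.0112
finger_force: 69.7
```

Travel is about 22.4 mm plus the unknown start, so I'll continue in small steps.

Request:
jog_arm(plan=[{"delta_pos": [0.03,0.1,0],"spin": 0,"jaw": 5},{"delta_pos": [0,0,0],"spin": 0,"jaw": 5},{"delta_pos": [0,0,0],"spin": 0,"jaw": 5}])

```text
time_s: 15.52
tcp_pos: [0.4824, 0.123, 0.0794]
ee_rot: [0.989, -0.146, -0.001, -0.0]
ft_force: [-8.3, 1.6, 26.3]
finger_gap: 0.0108
finger_force: 69.7
```

Request:
jog_arm(plan=[{"delta_pos": [0.03,0.1,0],"spin": 0,"jaw": 5},{"delta_pos": [0,0,0],"spin": 0,"jaw": 5},{"delta_pos": [0,0,0],"spin": 0,"jaw": 5}])

```text
time_s: 15.9
tcp_pos: [0.4827, 0.1239, 0.0794]
ee_rot: [0.989, -0.146, -0.001, -0.0]
ft_force: [-7.9, 0.7, 27.0]
finger_gap: 0.0112
finger_force: 69.7
```

Request:
jog_arm(plan=[{"delta_pos": [0.03,0.1,0],"spin": 0,"jaw": 5},{"delta_pos": [0,0,0],"spin": 0,"jaw": 5},{"delta_pos": [0,0,0],"spin": 0,"jaw": 5}])

```text
time_s: 16.27
tcp_pos: [0.4826, 0.124, 0.0793]
ee_rot: [0.989, -0.146, -0.001, 0.0]
ft_force: [-8.4, -0.7, 26.6]
finger_gap: 0.0111
finger_force: 69.7
```

Request:
jog_arm(plan=[{"delta_pos": [0.03,0.1,0],"spin": 0,"jaw": 5},{"delta_pos": [0,0,0],"spin": 0,"jaw": 5},{"delta_pos": [0,0,0],"spin": 0,"jaw": 5}])

```text
time_s: 16.65
tcp_pos: [0.4826, 0.1241, 0.0792]
ee_rot: [0.989, -0.147, -0.002, 0.001]
ft_force: [-8.7, -1.2, 27.5]
finger_gap: 0.011
finger_force: 69.7
```

Request:
jog_arm(plan=[{"delta_pos": [0.04,0.14,0],"spin": 0,"jaw": 5},{"delta_pos": [0,0,0],"spin": 0,"jaw": 5},{"delta_pos": [0,0,0],"spin": 0,"jaw": 5}])

```text
time_s: 17.02
tcp_pos: [0.4825, 0.124, 0.079]
ee_rot: [0.989, -0.147, -0.002, 0.002]
ft_force: [-8.0, -4.1, 26.9]
finger_gap: 0.0111
finger_force: 70.6
```

Run:
```python
import cv2
from workcell import *
im=get_image("wrist");cv2.imwrite("pics/w4.png",im)
```

```text
(no output)
```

View pics/w4.png

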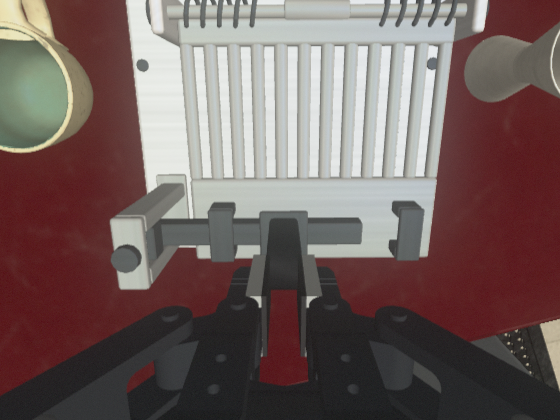

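The bolt now reaches into the keeper at (155,235), clear of the right guide, and it's against its end stop. I'll ease off the load, then release.

Request:
jog_arm(plan=[{"delta_pos": [-0.07,-0.25,0],"spin": 0,"jaw": 5},{"delta_pos": [0,0,0.1],"spin": 0,"jaw": 5},{"delta_pos": [0,0,0.05],"spin": 0,"jaw": 5},{"delta_pos": [0,0,0],"spin": 0,"jaw": 5}])

```text
time_s: 17.58
tcp_pos: [0.4831, 0.1237, 0.0803]
ee_rot: [0.989, -0.146, -0.001, 0.0]
ft_force: [-6.5, -1.1, 20.6]
finger_gap: 0.0114
finger_force: 70.0
```

Request:
jog_arm(plan=[{"delta_pos": [0,0,0],"spin": 0,"jaw": 30},{"delta_pos": [0,0,0],"spin": 0,"jaw": 45},{"delta_pos": [0,0,0],"spin": 0,"jaw": 45},{"delta_pos": [0,0,0],"spin": 0,"jaw": 45}])

```text
time_s: 18.08
tcp_pos: [0.4842, 0.1237, 0.0783]
ee_rot: [0.989, -0.146, -0.0, 0.0]
ft_force: [-0.2, -0.1, -0.4]
finger_gap: 0.038
finger_force: 0.0
```

Request:
jog_arm(plan=[{"delta_pos": [0,0,1.5],"spin": 0,"jaw": 45},{"delta_pos": [0,0,3],"spin": 0,"jaw": 45},{"delta_pos": [0,0,5],"spin": 0,"jaw": 45},{"delta_pos": [0,0,5],"spin": 0,"jaw": 45},{"delta_pos": [0,0,2],"spin": 0,"jaw": 45}])

```text
time_s: 18.7
tcp_pos: [0.4859, 0.1243, 0.2478]
ee_rot: [0.989, -0.147, 0.003, -0.002]
ft_force: [0.4, 0.0, -0.2]
finger_gap: 0.0383
finger_force: 0.0
```

Request:
jog_arm(plan=[{"delta_pos": [0,0,0],"spin": 0,"jaw": 45},{"delta_pos": [0,0,0],"spin": 0,"jaw": 45},{"delta_pos": [0,0,0],"spin": 0,"jaw": 45}])

```text
time_s: 19.08
tcp_pos: [0.4833, 0.1235, 0.2424]
ee_rot: [0.989, -0.146, -0.001, 0.001]
ft_force: [0.6, 0.1, -0.3]
finger_gap: 0.0385
finger_force: 0.0
```

Run:
```python
import cv2,numpy as np
from workcell import *
s=observe();print(np.round(s["tcp_pos"],4),np.round(s["ft_force"],2))
im=get_image("wrist");cv2.imwrite("pics/w5.png",cv2.resize(im[20:260,100:400],None,fx=2.5,fy=2.5,interpolation=cv2.INTER_CUBIC))
for t in("knob","keeper","hinge"):print(t,[(np.round(d["centre"],4).tolist(),round(d["score"],2)) for d in landmark_of(t,"wrist")[:1]])
```

```text
[0.4833 0.1235 0.2424] [ 0.65  0.08 -0.34]
knob [([0.4878, 0.118, 0.0986], 0.97)]
keeper [([0.6342, 0.0902, 0.0054], 0.5)]
hinge [([0.5809, 0.0834, 0.0535], 0.97)]
```

View pics/w5.png

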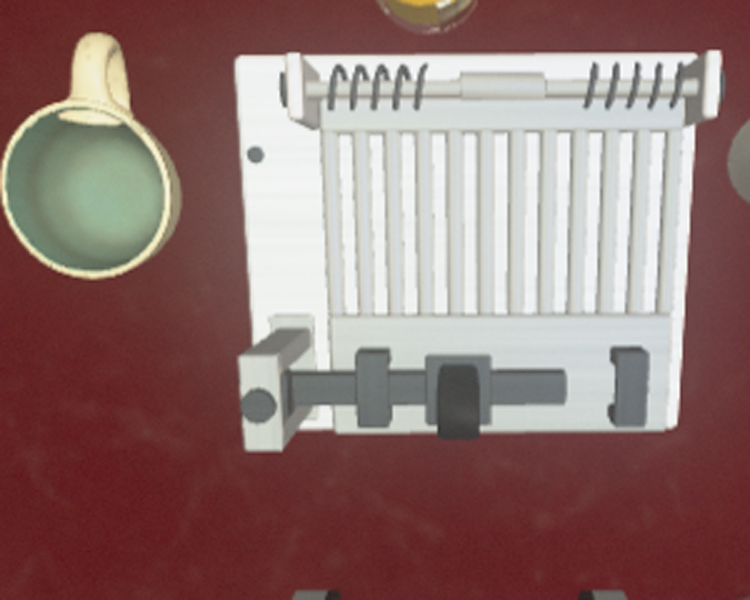

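The plate stays level after release: the tab at crop (459,400) is still in line with the jaws and the bolt is inside the keeper at crop (290,387). The mug hasn't moved. The tab's measured y in the stand's frame is about 16.5 mm, which matches the 16 mm expected when home.

```bash
python3 -c "
from workcell import *
print(hand_in())"
```

```text
the job is handed in; nothing more can be done
None
```

The plate is pressed level and stays there with the arm clear; the bolt is fully home under the keeper's roof at its end stop, and I handed the job in after about 19 s on the robot's clock.

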